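# Set the cross slide against its backlash and load the casting

### The arm

A 6-joint arm with a two-finger parallel gripper is mounted at the origin on the work surface. World frame = base frame: x ahead of the robot, y to its left, z up, the work surface at z = 0. Lengths are in m, angles in degrees, forces in N, time in s.
With the tool pointing down it reaches from about 0.2 to 0.875 m from the base axis. Payload 3.4 kg.
Tool frame: the origin (TCP) lies between the finger pads, 19 mm behind the fingertips; this is the grasp point; z points along the fingers, y is the line along which they close (so a half turn about z gives the same grasp; the last joint's range is limited). The gripper opens to 94 mm and grips with 3 to 60 N. Pads are 16 mm wide; open, the fingers measure 119 mm over their backs; the gripper's body (75 mm by 177 mm) begins 78 mm behind the grasp point.
Start: joints at [66.177, 15.808, 86.224, -0, 77.962, -6.933], TCP at [0.167, 0.55, 0.224] pointing down, gripper open.
Joint ranges: [-165.64, 165.64], [-43.16, 119.46], [12.63, 154.43], [-67.54, 247.53], [6.08, 155.33], [-154.97, 154.97]. Speed limits (degrees/s): [147.25, 147.25, 180, 180, 180, 180].

### API

Orientations are given as a 3x3 rotation matrix whose columns are the frame's x, y, z axes.
In Python, from bench import status, eyes, job gives the robot as it stands. The module is installed in compiled form; this text tells all that it offers.
- The arm moves only by the tool servo_tool, never from a script. Its argument "moves" is a list of rows, each a list of 7 numbers: the shift along the tool's x, y, z each as a share of 300 mm, from -1 to 1, then the turn, a rotation vector about the tool's x, y, z each as a share of pi/4 rad, from -1 to 1, then the opening, from -1 (shut) to 1 (fully open). In form: [[tx, ty, tz, rx, ry, rz, claw], ...]. A call has 1 to 20 rows; each row is the pose to reach, as a shift and turn from the pose commanded when the call began, along the tool's axes at that moment; what a row does not reach only later rows make up. A row lasts 1/12 s, in which the tool goes at most 41.7 mm and 7.16 degrees, less where a joint would pass 70% of its speed; a pose out of reach is approached as far as the arm can. A call with a number of a shift or a turn outside -1 to 1 is refused whole. A call with a gripper value outside its range is refused whole. The fingers move at their own pace and stop on an object; the grip force is fixed at half the most. Time passes only in rows, so rows that repeat a pose let the fingers close. It gives the time, the measured TCP pose, the force, the opening and the grip force at its end, in the units of the state.
- status.get_obs(): the state, without advancing time (a new reading comes with each control period).
- eyes.get_image(name): name is "scene" or "top" or "wrist"; returns a dict with "frame" (384x512x3 uint8, blue, green, red), "vertical_fov" (degrees; the focal length in pixels is half the picture's height over the tangent of half this angle, whatever the lens; pixels are square), "cx", "cy" (the principal point, pixels), "view" (4x4, takes a point from world to camera coordinates); the wrist camera has in their place "T_tool_cam" (4x4, takes a point from camera to tool coordinates, whose origin is the TCP and whose axes are the flange's). Camera axes: x right, y down, z forward; pixel columns grow to the right and rows downward; lengths in m; the calibration is good to about 2 mm. A picture is of the moment at which its call begins: read the wrist's pose just before it. There is no depth.
- job.sign_off(): hands the job in; it is judged then, once.
The state is a dict: "t": time; "joints": joint angles; "joint_velocities": joint speeds; "joint_efforts": joint torques, N m; "tcp_pos": TCP position; "ee_rot": TCP orientation; "force": force on the tool from outside, world axes, zero at the start; "ft_torque": the same for the moment, N m; "width": finger opening in m; "grip_force": force on a finger pad.
Only numpy, scipy, OpenCV 4.12 (cv2) and the standard library are available. Lean on these libraries where they do the work, as an engineer would, in place of code of your own. Each camera call takes 0.05 s, during which the arm holds its last target. There are 200 camera calls.

### The job

Set the cross slide for drilling, taking up its backlash: wind it away from the knob until its mark is about 5 mm past the index pointer, then wind it back towards the knob until mark and pointer line up. Then lift the lopsided brass casting near its balance point, keep it level, and lay it gently across the slide, the bar centred in the slot between both pairs of lugs and the boss out over the side away from the pointer. Leave the setting, the pointer and the other things on the bench undisturbed.

Things in the scene. Friction and masses are not known exactly. Their poses are not given: they have to be found in the camera images.
- stage: The cross slide's fixed grey bed, bolted down, 250 x 94 mm on plan and 50 mm high. Origin: centre of its underside, on the bench. Its x runs along the screw from the knob end (x = -0.15) to the far end, z up. It stands roughly crosswise to the robot: knob end to the robot's right, stage +y side towards the robot, -y side away.
- knob_grip (a point): Grip point (for the TCP) on the axis of the black round fluted knob, diameter 52 mm, 32 mm tall, 14 mm below its top; at (-0.154, 0, 0.093) in the stage frame. The axis leans 35 degrees (0.61 rad) from vertical: it points out of the knob along (-0.573, 0, 0.820) in the stage frame. The knob stands 8 mm clear of its gear block on a 34 mm neck: room for fingertips 19 mm past this point.
- knob (a joint): Turn of the knob in rad, 0 at the start, growing clockwise as seen looking down on its flat top. Clockwise moves the slide away from the knob (stage +x); 1 rad moves the screw nut 6 mm. Turns with about 0.2 N m and stays where it is left. About 1.5 rad fits in one grip; open the fingers to swing back for the next.
- slide (a joint): Position of the slide along the stage's x in m (0 = centred on the bed, grows away from the knob). Friction (about 8 N) holds it where it is left. The nut has 4 mm of backlash in it: after a reversal the knob turns up to 0.67 rad before the slide follows.
- play (a joint): Where the screw nut stands within its 4 mm of backlash inside the slide, in m: -0.002 = bearing on the knob side (as while the slide is driven towards the knob), +0.002 = bearing on the far side (as while it is driven away). Not visible from outside.
- slide_mark (a point): The slide's mark: the outer top edge of a bare-metal fin 6 mm wide (along x) that sticks 25 mm out of the middle of the slide's -y edge, away from the robot. Moves with the slide. Its axes are those of the stage.
- pointer (a joint): Where the index pointer stands along the stage's x in m, on the same scale as joint slide: the mark is lined up when the two are equal. It is clamped (40 N) and must not be moved. It starts 10 to 22 mm beyond the mark.
- pointer_tip (a point): Tip of the index pointer: a bare-metal fin 6 mm wide, 22 mm long, facing the slide's fin across a 3 mm gap, on a dark upright clamped to the bed's -y side, away from the robot. Lined up = same stage x as slide_mark.
- slide_rest (a point): Centre of the slide's flat aluminium top (104 mm along x, 124 along y), 69 mm above the bench; moves with the slide, axes as the stage's. Two pairs of steel lugs 10 mm high stand on it at y = -45 and y = 0 mm (each 18 mm long in y); the slot between them, 22 mm wide (x = -11 to +11 mm), runs across the slide along y. From y = +10 to +62 mm the top is free of lugs: room for fingers.
- casting: Lopsided brass casting, 0.35 to 0.65 kg: bar 150 mm long (local x, -75 to +75), 14 wide, 30 tall, with a round boss, 44 mm in diameter and height, centred at x = +75. One flat underside. Origin: underside, middle of the bar. Balances at about x = +39 mm. In place: origin on slide_rest within 18 mm, local x (to the boss) along the stage's +y.
- boss (a point): Middle of the top of the casting's boss (44 mm above the underside).
- tape_roll: Bystander: blue tape roll lying flat, 100 mm across, 50 mm high. Origin under its centre.
- brick: Bystander: pale soldering brick, 100 x 60 x 30 mm. Origin under its centre.
- screwdriver: Bystander: screwdriver with a wooden handle lying on the bench.
- mandrel_stand: Bystander: pointed steel spindle on a 70 mm round foot, 110 mm high. Origin under its centre.
Not all that is in view belongs to the job. Of the things shaped like the casting, the brass one is meant.

How it is judged (in metres and radians):
On the way, in this order (a step that is already met when the one before it is completed fails the run):
1. the slide's mark is wound at least 2.5 mm past the pointer, the casting still on the bench (x of slide_mark in the frame of pointer_tip above 0.0025 m and height (world z) of casting below 0.03 m), for 0.1 s.
2. the mark is wound back to the pointer (within 2 mm), the nut bearing on the knob side, the casting still on the bench (x of slide_mark in the frame of pointer_tip between -0.002 and 0.002 m and value of joint play below -0.001 m and height (world z) of casting below 0.03 m), for 0.2 s.
At the end, for the whole second after the job is handed in: Mark within 2 mm of the pointer along the travel, backlash taken up towards the knob; casting at rest, flat on the slide, bar in the slot between both pairs of lugs, its middle within 18 mm of the slide's centre, boss over the side away from the pointer (x of slide_mark in the frame of pointer_tip between -0.002 and 0.002 m and value of joint play below -0.001 m and x of casting in the frame of slide_rest between -0.006 and 0.006 m and y of casting in the frame of slide_rest between -0.018 and 0.018 m and z of casting in the frame of slide_rest between -0.003 and 0.004 m and y of boss in the frame of slide_rest above 0.05 m and angle between the x axis of casting and the y axis of slide_rest, either way round below 0.2 rad and angle between casting's own z axis and vertical below 0.06 rad and linear speed of casting below 0.02 m/s); the robot touches nothing.
It fails at once if the casting is tipped more than about 20 degrees (angle between casting's own z axis and vertical above 0.35 rad).
It fails at once if the casting is dropped or pressed hard on the slide (over 50 N) (contact force between casting and slide above 50 N).
It fails at once if the index pointer is moved more than 3 mm (distance of pointer_tip from where it was at the start of the episode above 0.003 m).
It fails at once if the tape roll, soldering brick, screwdriver or spindle is moved more than 30 mm (distance of any of tape_roll, brick, screwdriver, mandrel_stand from where it was at the start of the episode above 0.03 m).
It also fails if it takes over 72 s, if anything falls off the work surface, if the arm or the gripper's body presses on something with over 40 N, if the wrist force passes 120 N, or if a joint passes its speed limit or range.

## Working session

There is one attempt and no reset: what is moved stays moved. The work goes in short steps, Python scripts to look and compute and a tool call to move; the robot and the scene stay as the last step left them, time stands still between calls to the robot, and variables do not carry over. Pictures are saved under pics/ and viewed, at most 10 in all, crops included, and the job is handed in when it is done.

Besides the shell and the picture viewer there is one more tool, called in YAML: its name, and indented under it one key for each argument. servo_tool: Moves the arm, as the interface text tells. Shift numbers are shares of 300 mm and turn numbers shares of pi/4 rad, none past 1 either way. Its arguments: {"type":"object","properties":{"moves":{"type":"array"}},"required":["moves"]}

```bash
mkdir -p pics; cat > h.py <<'E'
import numpy as np, cv2
from bench import status, eyes, job
def snap(n):
    s=status.get_obs(); d=eyes.get_image(n); f=d["frame"]
    F=f.shape[0]/2/np.tan(np.radians(d["vertical_fov"])/2)
    if "view" in d: T=np.linalg.inv(np.array(d["view"]))
    else:
        W=np.eye(4); W[:3,:3]=s["ee_rot"]; W[:3,3]=s["tcp_pos"]; T=W@np.array(d["T_tool_cam"])
    return dict(f=f,F=F,c=(d["cx"],d["cy"]),T=T,s=s)
def ray(m,p):
    v=np.array([(p[0]-m["c"][0])/m["F"],(p[1]-m["c"][1])/m["F"],1.]); v=m["T"][:3,:3]@v
    return m["T"][:3,3],v/np.linalg.norm(v)
def plane(m,p,z):
    o,v=ray(m,p); return o+v*(z-o[2])/v[2]
def tri(obs):
    A=np.zeros((3,3));b=np.zeros(3); R=[ray(m,p) for m,p in obs]
    for o,v in R:
        P=np.eye(3)-np.outer(v,v);A+=P;b+=P@o
    x=np.linalg.solve(A,b); return x,[np.linalg.norm((np.eye(3)-np.outer(v,v))@(x-o)) for o,v in R]
def proj(m,X):
    q=np.linalg.inv(m["T"])@np.append(X,1); return m["F"]*q[0]/q[2]+m["c"][0],m["F"]*q[1]/q[2]+m["c"][1]
E
python3 - <<'E'
from h import *
import pickle
ms={n:snap(n) for n in("scene","top","wrist")}
pickle.dump(ms,open("m0.pkl","wb"))
for n,m in ms.items():
    print(n,m["F"],m["c"],m["T"].round(3).tolist()); cv2.imwrite(f"pics/{n}0.png",cv2.resize(m["f"],(800,600),interpolation=cv2.INTER_CUBIC))
print({k:np.round(v,3).tolist() for k,v in ms["top"]["s"].items()})
E
```

```text
scene 471.70119560566496 (256.08794463252235, 188.5153412517519) [[-0.236, 0.68, -0.694, 1.367], [0.972, 0.174, -0.159, 0.2], [0.013, -0.712, -0.702, 0.931], [0.0, 0.0, 0.0, 1.0]]
top 448.202699683433 (248.8169743669516, 191.0484998973267) [[0.002, -0.994, 0.111, 0.368], [-1.0, -0.001, 0.007, -0.002], [-0.006, -0.111, -0.994, 1.374], [0.0, 0.0, 0.0, 1.0]]
wrist 309.1006006615164 (251.84895081762932, 197.33700745897872) [[0.29, 0.924, 0.249, 0.094], [0.957, -0.28, -0.077, 0.572], [-0.001, 0.26, -0.966, 0.384], [0.0, 0.0, 0.0, 1.0]]
{'t': 0.05, 'joints': [66.176, 15.848, 86.292, -0.001, 77.961, -6.933], 'joint_velocities': [0.032, 0.062, -0.085, 0.058, -0.021, -0.017], 'joint_efforts': [0.002, -40.583, -23.804, 0.07, 0.03, -0.0], 'tcp_pos': [0.167, 0.55, 0.223], 'ee_rot': [[-0.957, 0.291, -0.001], [0.291, 0.957, -0.002], [0.0, -0.002, -1.0]], 'force': [0.329, 0.389, 0.539], 'ft_torque': [0.019, 0.026, 0.0], 'grip_force': 0.0, 'width': 0.094}
```

View pics/scene0.png

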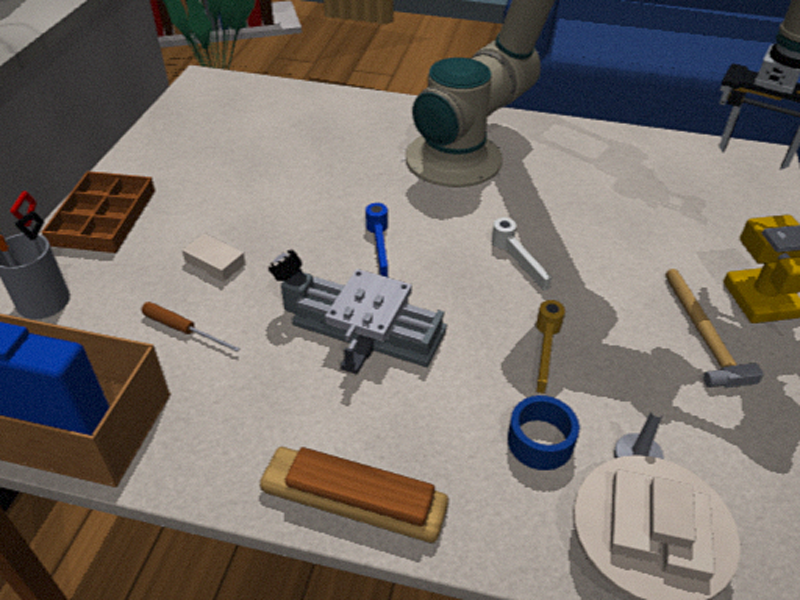

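View pics/top0.png

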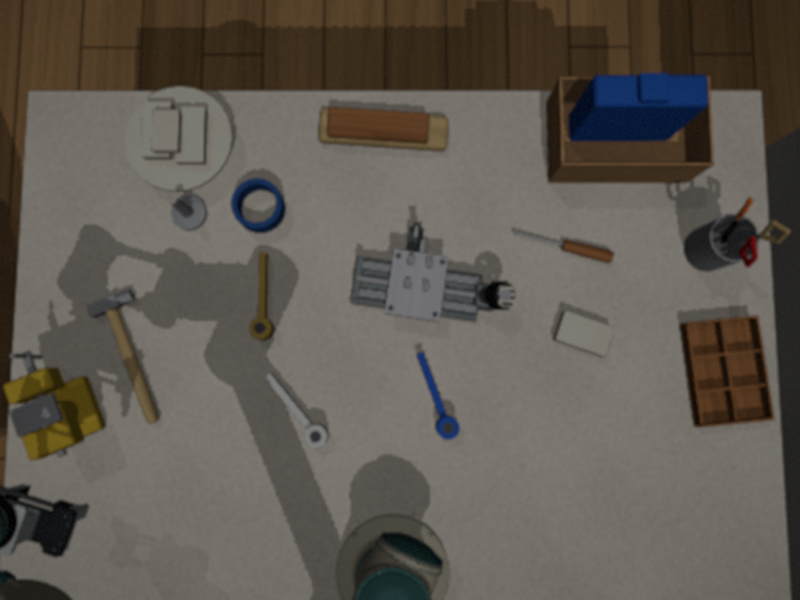

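The scene view shows the stage at about (370,315), with the knob at (287,265) and the brass casting's boss at (551,313) and bar end at (542,388). In the top view the slide plate's corners are at (395,250), (447,256), (438,320) and (385,313), the knob is at (500,295), and the brass bar runs from (263,255) to its boss at (261,328).

```bash
python3 - <<'E'
from h import *
import pickle
ms=pickle.load(open("m0.pkl","rb")); t=ms["top"]; s=ms["scene"]; k=.64
C=np.array([plane(t,(x*k,y*k),.069) for x,y in((395,250),(447,256),(438,320),(385,313))]); print("plate",C.round(4).tolist(),C.mean(0))
# scene picks of the same corners: far/near
print("knob",tri([(t,(505*k,296*k)),(s,(285*k,262*k))]))
for n,m in ms.items():
    if n=="wrist":continue
    h=cv2.cvtColor(m["f"],cv2.COLOR_BGR2HSV)
    M=cv2.inRange(h,(12,110,40),(32,255,255)); nn,l,st,ce=cv2.connectedComponentsWithStats(M)
    for i in range(1,nn):
        x,y=ce[i]/k
        if st[i,4]>60 and ((n=="top" and 230<x<300 and 230<y<360) or (n=="scene" and 520<x<580 and 290<y<400)):
            print(n,st[i],ce[i]); 
print("boss",tri([(t,(261*k,328*k)),(s,(551*k,311*k))]))
print("end",tri([(t,(263.5*k,254*k)),(s,(542*k,389*k))]))
E
```

```text
plate [[0.6058, -0.0048, 0.069], [0.5944, -0.1029, 0.069], [0.4732, -0.0852, 0.069], [0.4862, 0.0138, 0.069]] [ 0.53989045 -0.04477157  0.069     ]
knob (array([ 0.51400362, -0.20171759,  0.09501058]), [np.float64(0.0052380650552896636), np.float64(0.005238065055289685)])
scene [343 192  19  60 491] [350.13034623 215.86354379]
top [160 162  15  55 327] [167.617737   192.91437309]
boss (array([0.45982499, 0.25288551, 0.03731393]), [np.float64(0.0013594938476333195), np.float64(0.001359493847633319)])
end (array([0.60825828, 0.25666969, 0.00961342]), [np.float64(0.0015956025234516531), np.float64(0.0015956025234517425)])
```

servo_tool:
  moves:
    - [-0.88, -0.83, -0.05, 0, 0, 0, 1]
    - [-0.88, -0.83, -0.05, 0, 0, 0, 1]
    - [-0.88, -0.83, -0.05, 0, 0, 0, 1]
    - [-0.88, -0.83, -0.05, 0, 0, 0, 1]
    - [-0.88, -0.83, -0.05, 0, 0, 0, 1]
    - [-0.88, -0.83, -0.05, 0, 0, 0, 1]
    - [-0.88, -0.83, -0.05, 0, 0, 0, 1]
    - [-0.88, -0.83, -0.05, 0, 0, 0, 1]
    - [-0.88, -0.83, -0.05, 0, 0, 0, 1]
    - [-0.88, -0.83, -0.05, 0, 0, 0, 1]

```text
t: 0.98
tcp_pos: [0.3497, 0.2311, 0.2395]
ee_rot: [[-0.955, 0.296, 0.002], [0.296, 0.955, -0.003], [-0.003, -0.002, -1.0]]
force: [-0.1, 1.2, 0.6]
width: 0.0939
grip_force: 0.0
```

```bash
python3 - <<'E'
from h import *
import pickle
m=snap("wrist"); pickle.dump(m,open("mc.pkl","wb")); print(m["s"]["tcp_pos"],m["s"]["joints"])
E
```

```text
[0.34969767 0.23106933 0.23945287] [ 24.0853163    1.56464385 101.6811446   -0.18353324  76.70807292
 -48.64194557]
```

servo_tool:
  moves:
    - [-0.88, -0.83, -0.05, 0, 0, 0, 1]
    - [-0.88, -0.83, -0.05, 0, 0, 0, 1]
    - [-0.88, -0.83, -0.05, 0, 0, 0, 1]
    - [-0.88, -0.83, -0.05, 0, 0, 0, 1]
    - [-0.88, -0.83, -0.05, 0, 0, 0, 1]
    - [-0.88, -0.83, -0.05, 0, 0, 0, 1]
    - [-0.88, -0.83, -0.05, 0, 0, 0, 1]
    - [-0.88, -0.83, -0.05, 0, 0, 0, 1]
    - [-0.88, -0.83, -0.05, 0, 0, 0, 1]
    - [-0.88, -0.83, -0.05, 0, 0, 0, 1]
    - [-0.88, -0.83, -0.05, 0, 0, 0, 1]
    - [-0.88, -0.83, -0.05, 0, 0, 0, 1]
    - [-0.88, -0.83, -0.05, 0, 0, 0, 1]

```text
t: 2.12
tcp_pos: [0.5269, -0.0777, 0.2541]
ee_rot: [[-0.957, 0.289, -0.001], [0.289, 0.957, 0.001], [0.001, 0.001, -1.0]]
force: [0.4, -0.8, -1.0]
width: 0.0939
grip_force: 0.0
```

```bash
python3 - <<'E'
from h import *
import pickle
m=snap("wrist"); pickle.dump(m,open("m1.pkl","wb")); print(m["s"]["tcp_pos"],m["s"]["joints"],m["s"]["t"])
cv2.imwrite("pics/w1.png",cv2.resize(m["f"],(800,600),interpolation=cv2.INTER_CUBIC))
E
```

```text
[ 0.52690823 -0.0777094   0.25406223] [-1.59115586e+01  1.12646848e+01  8.81927677e+01  5.02604876e-02
  8.06094523e+01 -8.91479167e+01] 2.1167
```

View pics/w1.png

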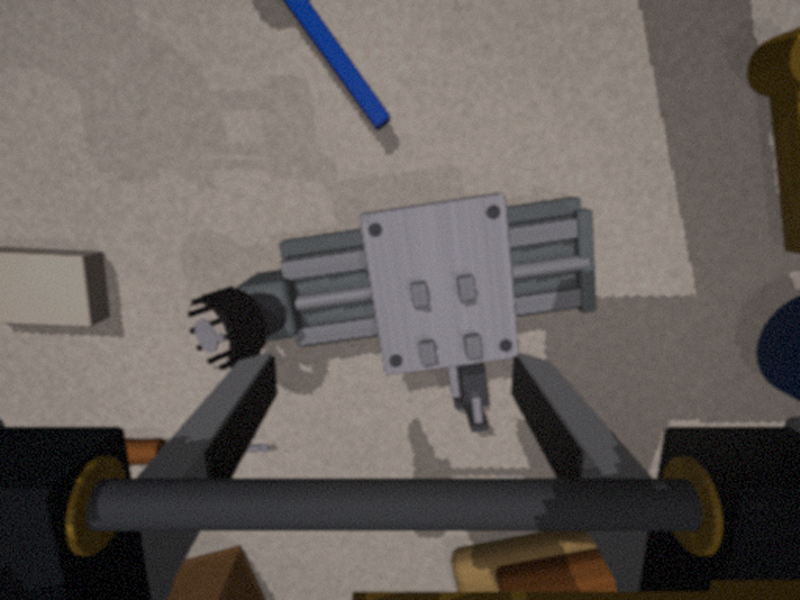

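The wrist view shows the plate with four dark screws at (375,230), (492,212), (505,345) and (396,361). The knob's top is near (207,335), the slide fin is at (453,382) and the pointer fin at (478,412). I'll take a second viewpoint.

servo_tool:
  moves:
    - [-0.1, -0.3, 0, 0, 0, 0, 1]
    - [-0.1, -0.3, 0, 0, 0, 0, 1]
    - [-0.1, -0.3, 0, 0, 0, 0, 1]
    - [-0.1, -0.3, 0, 0, 0, 0, 1]
    - [-0.1, -0.3, 0, 0, 0, 0, 1]

```text
t: 2.58
tcp_pos: [0.5298, -0.1733, 0.2542]
ee_rot: [[-0.957, 0.291, -0.0], [0.291, 0.957, 0.002], [0.001, 0.001, -1.0]]
force: [-0.3, 0.1, 0.5]
width: 0.0942
grip_force: 0.0
```

```bash
python3 - <<'E'
from h import *
import pickle
m=snap("wrist"); pickle.dump(m,open("m2.pkl","wb")); m1=pickle.load(open("m1.pkl","rb"))
k=.64
pred=[plane(m1,(x*k,y*k),.069) for x,y in((375,230),(492,212),(505,345),(396,361))]
P=[]
for mm in(m1,m):
    g=cv2.cvtColor(mm["f"],cv2.COLOR_BGR2GRAY); L=[]
    for X in pred:
        u,v=np.round(proj(mm,X)).astype(int); w=8
        c=g[v-w:v+w+1,u-w:u+w+1].astype(float); yy,xx=np.mgrid[-w:w+1,-w:w+1]
        M=((c<np.median(c)-22)&(xx**2+yy**2<50)).astype(np.uint8)
        n,l,st,ce=cv2.connectedComponentsWithStats(M); i=1+np.argmax(st[1:,4]); wt=(np.median(c)-c)*(l==i)
        L.append((u+(wt*xx).sum()/wt.sum(),v+(wt*yy).sum()/wt.sum()))
    P.append(L)
S=[]
for a,b in zip(*P):
    X,r=tri([(m1,a),(m,b)]); S.append(X); print(np.round(a,1),np.round(b,1),X.round(4),np.round(r,4))
S=np.array(S); print("ctr",S.mean(0)); d=(S[1]-S[0])+(S[2]-S[3]); e=(S[0]-S[3])+(S[1]-S[2])
print("x az",np.degrees(np.arctan2(d[1],d[0])),"y az",np.degrees(np.arctan2(e[1],e[0])),np.linalg.norm(d)/2,np.linalg.norm(e)/2)
print(m["s"]["tcp_pos"])
def crop(mm,X,w=48):
    u,v=np.round(proj(mm,X)).astype(int); c=mm["f"][v-w:v+w,u-w:u+w]; print("org",u-w,v-w); return cv2.resize(c,(398,398),interpolation=cv2.INTER_CUBIC)
T=plane(m1,(468*k,395*k),.06); K=plane(m1,(222*k,330*k),.10)
cv2.imwrite("pics/crops.png",np.vstack([np.hstack([crop(mm,X)[50:348] for mm in(m1,m)]) for X in(T,K)]))
E
```

```text
[239.7 146.7] [322.9 118.1] [ 0.4838 -0.0781  0.0697] [0.0001 0.0001]
[315.2 135.2] [400.9 106. ] [0.4958 0.005  0.0696] [0. 0.]
[323.2 220.6] [403.4 195.2] [ 0.5944 -0.0096  0.0709] [0. 0.]
[252.9 230.4] [330.6 205.6] [ 0.5829 -0.0925  0.0693] [0. 0.]
ctr [ 0.53922668 -0.04379458  0.06989395]
x az 81.9182920740468 y az 171.6638352492347 0.08385395888178707 0.09988039519906208
[ 0.5298201  -0.17334409  0.25424841]
org 252 205
org 327 182
org 94 163
org 178 135
```

View pics/crops.png

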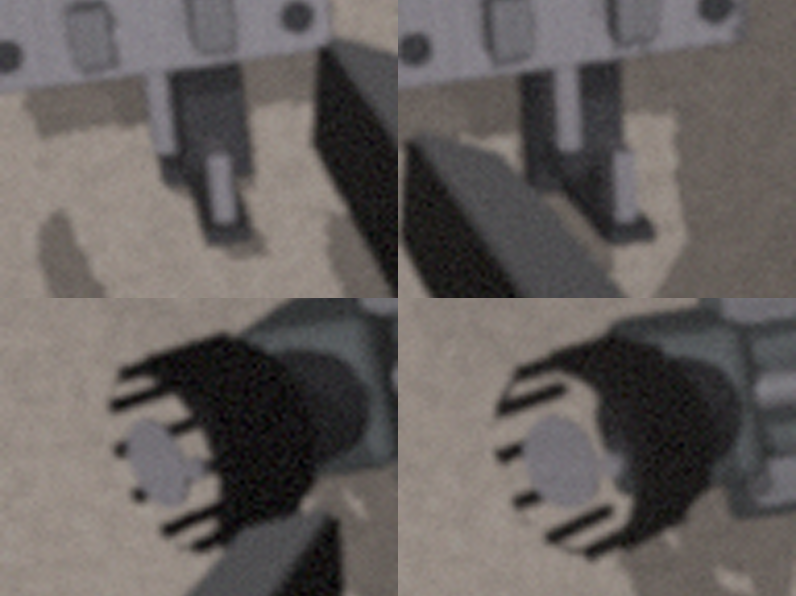

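The crops show the slide fin's outer end at (167,153) in view 1 and (171,150) in view 2. The pointer fin's near end is at (217,153) and (227,151), and the knob's silver centre at (155,164) and (164,162), measured within each panel.

```bash
python3 - <<'E'
from h import *
import pickle
m1,m2=(pickle.load(open(f,"rb")) for f in("m1.pkl","m2.pkl"))
a=np.radians(81.8); X=np.array([np.cos(a),np.sin(a),0]);Y=np.array([-np.sin(a),np.cos(a),0]);c=np.array([.5392,-.0438,.069])
q=398/96
def px(o,p): return (o[0]+p[0]/q,o[1]+(p[1]+50)/q)
def rel(n,o1,p1,o2,p2):
    x,r=tri([(m1,px(o1,p1)),(m2,px(o2,p2))]); print(n,x.round(4),np.round(r,4),"rel slide",((x-c)@X).round(4),((x-c)@Y).round(4)); return x
rel("fin",(252,205),(167,153),(327,182),(171,150)); rel("ptr",(252,205),(217,153),(327,182),(227,151))
k=rel("knobtop",(94,163),(155,164),(178,135),(164,162))
ax=-.573*X+np.array([0,0,.82]); print("axis",ax,"grip est",k-.014*ax)
E
```

```text
fin [ 0.6279 -0.0554  0.0654] [0.0001 0.0001] rel slide 0.0012 -0.0894
ptr [ 0.6302 -0.0413  0.07  ] [0.0003 0.0003] rel slide 0.0155 -0.0898
knobtop [ 0.515  -0.2045  0.1085] [0. 0.] rel slide -0.1625 0.001
axis [-0.08172638 -0.56714178  0.82      ] grip est [ 0.51617392 -0.19658123  0.09697581]
```

```bash
cat >> h.py <<'E'
from scipy.spatial.transform import Rotation as Ro
a=np.radians(81.8); X=np.array([np.cos(a),np.sin(a),0]);Y=np.array([-np.sin(a),np.cos(a),0]);Z=np.array([0,0,1.]); AX=-.5736*X+.8192*Z
def go(p,R):
    s=status.get_obs(); R0=np.array(s["ee_rot"]); U,_,V=np.linalg.svd(R0); R0=U@V
    t=R0.T@(np.array(p)-s["tcp_pos"])/.3; r=Ro.from_matrix(R0.T@R).as_rotvec()/(np.pi/4)
    print("move",t.round(3),r.round(3),"t",round(s["t"],2),"j",np.round(s["joints"],0))
RK=np.column_stack([Y,np.cross(-AX,Y),-AX]); GK=np.array([.5168,-.195,.093])
E
python3 -c "
from h import *
go(GK+.09*AX,RK)"
```

```text
move [-0.006 -0.254  0.292] [-0.774  0.058 -0.187] t 2.63 j [-25.  13.  85.   0.  81. -98.]
```

servo_tool:
  moves:
    - [-0.006, -0.254, 0.1, -0.774, 0.058, -0.187, 1]
    - [-0.006, -0.254, 0.2, -0.774, 0.058, -0.187, 1]
    - [-0.006, -0.254, 0.292, -0.774, 0.058, -0.187, 1]
    - [-0.006, -0.254, 0.292, -0.774, 0.058, -0.187, 1]
    - [-0.006, -0.254, 0.292, -0.774, 0.058, -0.187, 1]
    - [-0.006, -0.254, 0.292, -0.774, 0.058, -0.187, 1]
    - [-0.006, -0.254, 0.292, -0.774, 0.058, -0.187, 1]
    - [-0.006, -0.254, 0.292, -0.774, 0.058, -0.187, 1]
    - [-0.006, -0.254, 0.292, -0.774, 0.058, -0.187, 1]

```text
t: 3.38
tcp_pos: [0.5105, -0.2461, 0.1684]
ee_rot: [[-0.99, 0.114, 0.082], [0.14, 0.814, 0.564], [-0.003, 0.57, -0.822]]
force: [1.0, 1.0, 0.3]
width: 0.0943
grip_force: 0.0
```

```bash
python3 -c "
from h import *
go(GK,RK)
m=snap('wrist');cv2.imwrite('pics/w3.png',m['f'])"
```

```text
move [ 0.004 -0.002  0.304] [-0.006  0.001  0.004] t 3.38 j [ -50.   28.   85.   25.   91. -136.]
```

View pics/w3.png

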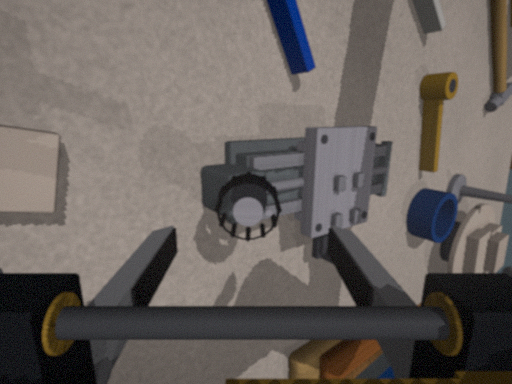

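The knob's face is centred at (249,210), which is on the tool's axis line (cx is about 252). I'll advance and close.

servo_tool:
  moves:
    - [0.004, -0.002, 0.1, 0, 0, 0, 1]
    - [0.004, -0.002, 0.2, 0, 0, 0, 1]
    - [0.004, -0.002, 0.27, 0, 0, 0, 1]
    - [0.004, -0.002, 0.304, 0, 0, 0, 1]
    - [0.004, -0.002, 0.304, 0, 0, 0, 1]
    - [0.004, -0.002, 0.304, 0, 0, 0, -1]
    - [0.004, -0.002, 0.304, 0, 0, 0, -1]
    - [0.004, -0.002, 0.304, 0, 0, 0, -1]
    - [0.004, -0.002, 0.304, 0, 0, 0, -1]
    - [0.004, -0.002, 0.304, 0, 0, 0, -1]
    - [0.004, -0.002, 0.304, 0, 0, 0, -1]

```text
t: 4.35
tcp_pos: [0.5161, -0.1972, 0.0918]
ee_rot: [[-0.99, 0.117, 0.083], [0.143, 0.812, 0.566], [-0.001, 0.572, -0.82]]
force: [-0.5, -0.6, -0.7]
width: 0.0573
grip_force: 0.0
```

servo_tool:
  moves:
    - [0, 0, 0, 0, 0, 0, -1]
    - [0, 0, 0, 0, 0, 0, -1]
    - [0, 0, 0, 0, 0, 0, -1]
    - [0, 0, 0, 0, 0, 0, -1]

```text
t: 4.68
tcp_pos: [0.5161, -0.1971, 0.0916]
ee_rot: [[-0.99, 0.117, 0.083], [0.143, 0.812, 0.566], [-0.001, 0.572, -0.821]]
force: [-0.7, -1.1, 1.8]
width: 0.0512
grip_force: 30.0
```

servo_tool:
  moves:
    - [0, 0, 0, 0, 0, 0.15, -1]
    - [0, 0, 0, 0, 0, 0.3, -1]
    - [0, 0, 0, 0, 0, 0.45, -1]
    - [0, 0, 0, 0, 0, 0.6, -1]
    - [0, 0, 0, 0, 0, 0.75, -1]
    - [0, 0, 0, 0, 0, 0.9, -1]
    - [0, 0, 0, 0, 0, 1, -1]
    - [0, 0, 0, 0, 0, 1, -1]

```text
t: 5.35
tcp_pos: [0.5164, -0.1966, 0.092]
ee_rot: [[-0.616, 0.783, 0.083], [0.676, 0.472, 0.566], [0.404, 0.405, -0.82]]
force: [1.1, -0.5, 3.3]
width: 0.0512
grip_force: 30.0
```

```bash
python3 -c "
from h import *
go(GK,RK); s=status.get_obs(); print(s['force'],s['width'],s['grip_force'])
"
```

```text
move [0.004 0.005 0.   ] [-1.000e-03  3.000e-03 -1.001e+00] t 5.35 j [-46.  30.  94.  27.  80. -94.]
[ 1.06374793 -0.53023362  3.33630119] 0.05119357758900198 30.001624381402507
```

servo_tool:
  moves:
    - [0, 0, 0, 0, 0, 0.15, -1]
    - [0, 0, 0, 0, 0, 0.3, -1]
    - [0, 0, 0, 0, 0, 0.45, -1]
    - [0, 0, 0, 0, 0, 0.6, -1]
    - [0, 0, 0, 0, 0, 0.75, -1]
    - [0, 0, 0, 0, 0, 0.9, -1]
    - [0, 0, 0, 0, 0, 1, -1]
    - [0, 0, 0, 0, 0, 1, -1]

```text
t: 6.02
tcp_pos: [0.5171, -0.1965, 0.0922]
ee_rot: [[0.116, 0.99, 0.085], [0.811, -0.143, 0.567], [0.573, 0.003, -0.82]]
force: [2.7, 0.5, 3.5]
width: 0.0515
grip_force: 30.0
```

servo_tool:
  moves:
    - [0, 0, 0, 0, 0, 0.15, -1]
    - [0, 0, 0, 0, 0, 0.3, -1]
    - [0, 0, 0, 0, 0, 0.45, -1]
    - [0, 0, 0, 0, 0, 0.6, -1]
    - [0, 0, 0, 0, 0, 0.75, -1]
    - [0, 0, 0, 0, 0, 0.9, -1]
    - [0, 0, 0, 0, 0, 1, -1]
    - [0, 0, 0, 0, 0, 1, -1]

```text
t: 6.68
tcp_pos: [0.5178, -0.1968, 0.092]
ee_rot: [[0.781, 0.619, 0.086], [0.473, -0.675, 0.566], [0.408, -0.401, -0.82]]
force: [4.8, -0.6, 2.5]
width: 0.0514
grip_force: 30.0
```

```bash
python3 -c "
from h import *
import pickle
go(GK,RK)
ms={n:snap(n) for n in('scene','top','wrist')}; pickle.dump(ms,open('m4.pkl','wb'))
def crop(m,P,w):
    u,v=np.round(proj(m,P)).astype(int); u=int(np.clip(u,w,512-w)); v=int(np.clip(v,w,384-w)); print('org',u-w,v-w); return cv2.resize(m['f'][v-w:v+w,u-w:u+w],(398,398),interpolation=cv2.INTER_CUBIC)
c=np.array([.58,-.05,.07])
A=np.hstack([crop(ms['scene'],c,50),crop(ms['top'],c,50)]); cv2.imwrite('pics/c4.png',A)
cv2.imwrite('pics/w4.png',ms['wrist']['f']); print(proj(ms['wrist'],c))
"
```

```text
move [ 0.002 -0.008  0.   ] [ 0.006  0.005 -2.997] t 6.68 j [-46.  30.  94.  27.  80.  -4.]
org 179 152
org 218 119
(np.float64(188.758397881524), np.float64(71.12451036026006))
```

View pics/c4.png

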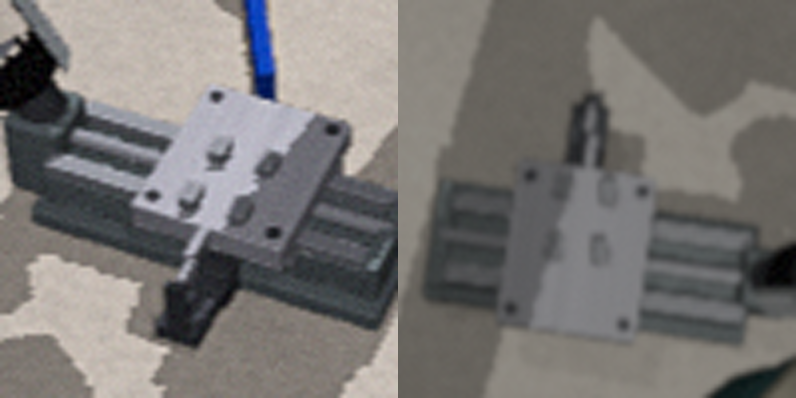

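In both fixed views the slide fin is now nearly in line with the pointer fin: scene panel (195,238) against (187,262), and top panel around (590,115–165). I'll measure the slide's displacement by the screws.

```bash
cat > slide.py <<'E'
from h import *
import pickle
S0=np.array([[.4838,-.0781,.0695],[.4958,.005,.0695],[.5944,-.0096,.0695],[.5829,-.0925,.0695]])
def screws(m,d,w=4):
    g=cv2.cvtColor(m["f"],cv2.COLOR_BGR2GRAY).astype(float); out=[]
    for P in S0+d*X:
        u,v=np.round(proj(m,P)).astype(int)
        for _ in range(3):
            c=g[v-w:v+w+1,u-w:u+w+1]
            yy,xx=np.mgrid[-w:w+1,-w:w+1]; wt=np.clip(np.percentile(c,45)-c-8,0,None)*(xx**2+yy**2<=w*w+1)
            x,y=u+(wt*xx).sum()/wt.sum(),v+(wt*yy).sum()/wt.sum(); u,v=int(round(x)),int(round(y))
        out.append(plane(m,(x,y),.0695))
    return np.array(out)
E
python3 - <<'E'
from slide import *
a=pickle.load(open("m0.pkl","rb"));b=pickle.load(open("m4.pkl","rb"))
for n,w in(("scene",3),("top",3)):
    A=screws(a[n],0,w); 
    for d in(.0,.011,.015): 
        B=screws(b[n],d,w); print(n,d,((A-S0)@X*1e3).round(1),((B-S0)@X*1e3).round(1),((B-A)@X*1e3).round(1))
E
```

```text
scene 0.0 [-0.3 -0.4  0.1 -0.4] [11.2 10.7 10.8 -3.3] [11.5 11.1 10.7 -2.9]
scene 0.011 [-0.3 -0.4  0.1 -0.4] [11.2 10.7 10.8 11. ] [11.5 11.1 10.7 11.4]
scene 0.015 [-0.3 -0.4  0.1 -0.4] [11.2 10.7 10.8 11. ] [11.5 11.1 10.7 11.4]
top 0.0 [-0.   0.3  0.8 -0.4] [-8.2 10.8 10.9 -4.7] [-8.1 10.6 10.1 -4.3]
top 0.011 [-0.   0.3  0.8 -0.4] [11.2 10.8 10.9 10.8] [11.3 10.6 10.1 11.2]
top 0.015 [-0.   0.3  0.8 -0.4] [11.2 15.7 10.9 10.8] [11.3 15.4 10.1 11.2]
```

servo_tool:
  moves:
    - [0, 0, 0, 0, 0, 0.15, -1]
    - [0, 0, 0, 0, 0, 0.3, -1]
    - [0, 0, 0, 0, 0, 0.45, -1]
    - [0, 0, 0, 0, 0, 0.6, -1]
    - [0, 0, 0, 0, 0, 0.75, -1]
    - [0, 0, 0, 0, 0, 0.88, -1]
    - [0, 0, 0, 0, 0, 0.88, -1]

```text
t: 7.42
tcp_pos: [0.518, -0.1974, 0.0917]
ee_rot: [[0.996, -0.022, 0.087], [-0.067, -0.822, 0.565], [0.059, -0.568, -0.821]]
force: [5.1, -1.2, 1.7]
width: 0.0514
grip_force: 30.0
```

servo_tool:
  moves:
    - [0, 0, 0, 0, 0, 0.15, -1]
    - [0, 0, 0, 0, 0, 0.3, -1]
    - [0, 0, 0, 0, 0, 0.45, -1]
    - [0, 0, 0, 0, 0, 0.6, -1]
    - [0, 0, 0, 0, 0, 0.75, -1]
    - [0, 0, 0, 0, 0, 0.88, -1]
    - [0, 0, 0, 0, 0, 0.88, -1]
    - [0, 0, 0, 0, 0, 0.88, -1]

```text
t: 8.08
tcp_pos: [0.5178, -0.1979, 0.0913]
ee_rot: [[0.755, -0.649, 0.086], [-0.574, -0.593, 0.564], [-0.315, -0.476, -0.821]]
force: [5.2, -2.0, 0.6]
width: 0.0513
grip_force: 30.0
```

```bash
python3 - <<'E'
from slide import *
go(GK,RK)
ms={n:snap(n) for n in('scene','top','wrist')}; pickle.dump(ms,open('m5.pkl','wb'))
for n in("scene","top"):
    B=screws(ms[n],.019,3); print(n,((B-S0)@X*1e3).round(1))
m=ms["scene"]; c=m["f"][186:246,196:256]; w=ms["wrist"]["f"]
cv2.imwrite("pics/c5.png",np.hstack([cv2.resize(c,(384,384),interpolation=cv2.INTER_CUBIC),w[:,100:500]]))
E
```

```text
move [-0.01  -0.006  0.   ] [-0.01  -0.004  3.246] t 8.08 j [-46.  30.  94.  27.  80.  75.]
scene [19.4 19.  19.1 19. ]
top [19.3 19.2 19.6 19.2]
```

View pics/c5.png

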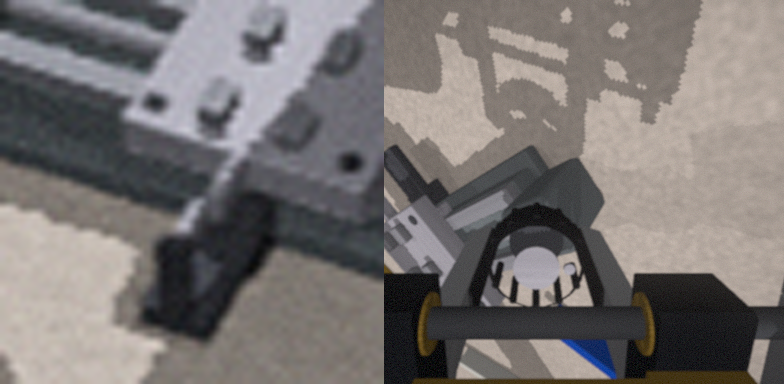

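```bash
python3 - <<'E'
from slide import *
ms=pickle.load(open('m5.pkl','rb')); m=ms["scene"]; c=np.array([.5392,-.0438,0])
for nm,d,y in(("finroot",19.2,-.062),("fintip",19.2,-.087),("ptrtip",14.3,-.09),("ptrend",14.3,-.112),("alt ptrtip",19.2,-.09)):
    for z in(.062,.068):
        u,v=proj(m,c+d*1e-3*X+y*Y+z*Z); print(nm,z,round((u-196)*6.4),round((v-186)*6.4))
E
```

```text
finroot 0.062 237 165
finroot 0.068 236 154
fintip 0.062 210 209
fintip 0.068 210 199
ptrtip 0.062 196 211
ptrtip 0.068 195 200
ptrend 0.062 172 251
ptrend 0.068 171 240
alt ptrtip 0.062 207 214
alt ptrtip 0.068 207 204
```

servo_tool:
  moves:
    - [0, 0, 0, 0, 0, -0.15, -1]
    - [0, 0, 0, 0, 0, -0.3, -1]
    - [0, 0, 0, 0, 0, -0.45, -1]
    - [0, 0, 0, 0, 0, -0.6, -1]
    - [0, 0, 0, 0, 0, -0.75, -1]
    - [0, 0, 0, 0, 0, -0.9, -1]
    - [0, 0, 0, 0, 0, -0.9, -1]

```text
t: 8.82
tcp_pos: [0.518, -0.1973, 0.0917]
ee_rot: [[0.996, 0.001, 0.087], [-0.048, -0.824, 0.565], [0.072, -0.567, -0.821]]
force: [6.4, -1.1, 0.8]
width: 0.0516
grip_force: 30.0
```

servo_tool:
  moves:
    - [0, 0, 0, 0, 0, -0.15, -1]
    - [0, 0, 0, 0, 0, -0.3, -1]
    - [0, 0, 0, 0, 0, -0.45, -1]
    - [0, 0, 0, 0, 0, -0.6, -1]
    - [0, 0, 0, 0, 0, -0.75, -1]
    - [0, 0, 0, 0, 0, -0.8, -1]
    - [0, 0, 0, 0, 0, -0.8, -1]
    - [0, 0, 0, 0, 0, -0.8, -1]

```text
t: 9.48
tcp_pos: [0.5178, -0.1969, 0.092]
ee_rot: [[0.807, 0.584, 0.086], [0.443, -0.696, 0.566], [0.39, -0.419, -0.82]]
force: [5.8, 0.1, 2.7]
width: 0.0511
grip_force: 30.0
```

```bash
python3 - <<'E'
from slide import *
go(GK,RK)
for n in("scene","top"):
    B=screws(snap(n),.0155,3); print(n,((B-S0)@X*1e3).round(1))
E
```

```text
move [ 0.001 -0.008  0.   ] [ 0.006  0.005 -3.053] t 9.48 j [-46.  30.  94.  27.  80.  -1.]
scene [14.9 15.3 15.3 14.7]
top [14.6 15.6 15.7 15. ]
```

servo_tool:
  moves:
    - [0, 0, 0, 0, 0, -0.07, -1]
    - [0, 0, 0, 0, 0, -0.14, -1]
    - [0, 0, 0, 0, 0, -0.14, -1]
    - [0, 0, 0, 0, 0, -0.14, -1]
    - [0, 0, 0, 0, 0, -0.14, 1]
    - [0, 0, 0, 0, 0, -0.14, 1]
    - [0, 0, 0, 0, 0, -0.14, 1]
    - [0, 0, 0, 0, 0, -0.14, 1]
    - [0, 0, 0, 0, 0, -0.14, 1]
    - [0, 0, 0, 0, 0, -0.14, 1]
    - [0, 0, -0.1, 0, 0, -0.14, 1]
    - [0, 0, -0.2, 0, 0, -0.14, 1]
    - [0, 0, -0.3, 0, 0, -0.14, 1]
    - [0, 0, -0.4, 0, 0, -0.14, 1]
    - [0, 0, -0.4, 0, 0, -0.14, 1]

```text
t: 10.83
tcp_pos: [0.5076, -0.269, 0.1937]
ee_rot: [[0.74, 0.666, 0.088], [0.516, -0.648, 0.56], [0.43, -0.369, -0.824]]
force: [0.4, -0.3, 0.3]
width: 0.0941
grip_force: 0.0
```

```bash
python3 - <<'E'
from slide import *
R=np.column_stack([Y,-np.cross(Z,Y),-Z]); s=status.get_obs(); z=s["ee_rot"][:,2]
# keep yaw about: first only level the tool
ax=np.cross(z,-Z); ang=np.arcsin(np.linalg.norm(ax)); R1=Ro.from_rotvec(ax/np.linalg.norm(ax)*ang).as_matrix()@s["ee_rot"]
print(R1.round(2)); go([.54,-.10,.26],R1); print(s["tcp_pos"])
for n in("scene","top"):
    B=screws(snap(n),.0145,3); print(n,((B-S0)@X*1e3).round(1))
E
```

```text
[[ 0.76  0.65  0.  ]
 [ 0.65 -0.76  0.  ]
 [-0.    0.   -1.  ]]
move [ 0.466 -0.374  0.143] [-0.499 -0.583 -0.   ] t 10.83 j [-51.  28.  82.  25.  95.  -5.]
[ 0.50756876 -0.26895256  0.19371801]
scene [14.5 14.7 14.7 14.6]
top [14.4 14.2 14.9 14.4]
```

```bash
python3 - <<'E'
from h import *
R=np.column_stack([-Y,-X,-Z]); print(np.linalg.det(R)); go([.57,-.06,.22],R)
E
```

```text
1.0
move [ 0.553 -0.337  0.323] [-0.725 -0.33   1.045] t 10.93 j [-51.  28.  82.  25.  95.  -5.]
```

servo_tool:
  moves:
    - [0.553, -0.337, 0.323, -0.725, -0.33, 1, 1]
    - [0.553, -0.337, 0.323, -0.725, -0.33, 1, 1]
    - [0.553, -0.337, 0.323, -0.725, -0.33, 1, 1]
    - [0.553, -0.337, 0.323, -0.725, -0.33, 1, 1]
    - [0.553, -0.337, 0.323, -0.725, -0.33, 1, 1]
    - [0.553, -0.337, 0.323, -0.725, -0.33, 1, 1]
    - [0.553, -0.337, 0.323, -0.725, -0.33, 1, 1]
    - [0.553, -0.337, 0.323, -0.725, -0.33, 1, 1]
    - [0.553, -0.337, 0.323, -0.725, -0.33, 1, 1]
    - [0.553, -0.337, 0.323, -0.725, -0.33, 1, 1]
    - [0.553, -0.337, 0.323, -0.725, -0.33, 1, 1]

```text
t: 11.85
tcp_pos: [0.569, -0.0575, 0.2182]
ee_rot: [[0.995, -0.104, 0.006], [-0.104, -0.995, 0.001], [0.006, -0.001, -1.0]]
force: [0.9, 0.7, 0.5]
width: 0.0938
grip_force: 0.0
```

```bash
python3 - <<'E'
from slide import *
m=snap("wrist"); pickle.dump(m,open("m6.pkl","wb")); print(m["s"]["tcp_pos"],np.round(m["s"]["ee_rot"],3).tolist())
c=np.array([.5392,-.0438,0])
for nm,y in(("fin",-.087),("ptr",-.09)): print(nm,proj(m,c+.0145*X+y*Y+.067*Z))
cv2.imwrite("pics/w6.png",cv2.resize(m["f"],(800,600),interpolation=cv2.INTER_CUBIC))
for n in("wrist",): print(((screws(m,.0145,7)-S0)@X*1e3).round(1))
E
```

```text
[ 0.56895239 -0.05748484  0.21823074] [[0.995, -0.104, 0.006], [-0.104, -0.995, 0.001], [0.006, -0.001, -1.0]]
fin (np.float64(230.76940605624011), np.float64(134.736002347891))
ptr (np.float64(230.8373585967166), np.float64(131.65240894641298))
[14.6 14.7 15.  14.5]
```

View pics/w6.png

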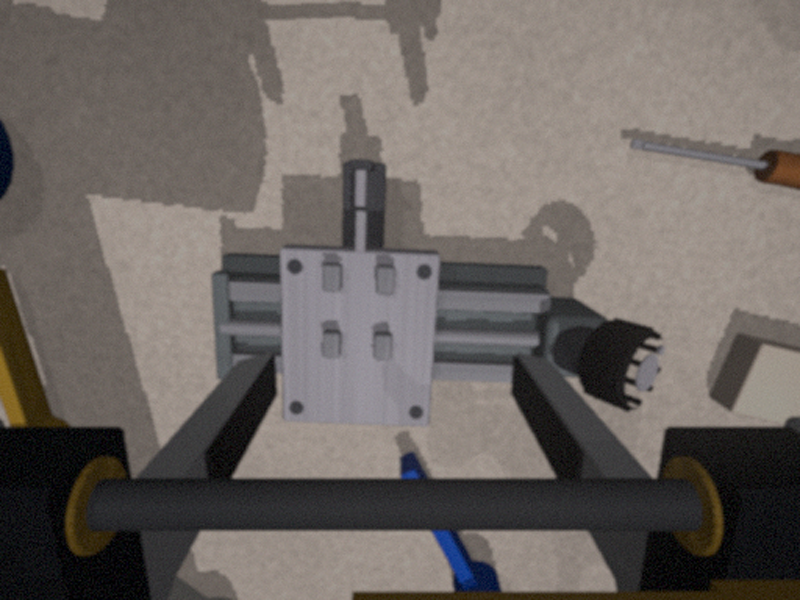

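The two fins are now in one line: the pointer at column 361 for rows 170–205 and the slide fin at column 361 for rows 212–248. I'll check that to the sub-pixel and measure the casting.

```bash
python3 - <<'E'
from slide import *
m=pickle.load(open("m6.pkl","rb")); g=cv2.cvtColor(m["f"],cv2.COLOR_BGR2GRAY).astype(float)
c=np.array([.5392,-.0438,0])
for r in list(range(112,130,3))+list(range(138,156,3)):
    s=g[r,222:241]; w=np.clip(s-np.percentile(s[3:15],50)-10,0,None); w[:4]=0;w[-4:]=0; u=222+(w*np.arange(19)).sum()/w.sum()
    print(r,round(u,2),((plane(m,(u,r),.068)-c)@X*1e3).round(2))
# casting, initial views
ms=pickle.load(open("m0.pkl","rb"))
for n in("top","scene"):
    q=ms[n]; h=cv2.cvtColor(q["f"],cv2.COLOR_BGR2HSV); M=cv2.inRange(h,(12,110,40),(32,255,255))
    x0,y0,w0,h0=(160,162,15,55) if n=="top" else (343,192,19,60)
    N=np.zeros_like(M);N[y0:y0+h0,x0:x0+w0]=M[y0:y0+h0,x0:x0+w0]
    for r in range(y0,y0+h0,4): 
        xs=np.flatnonzero(N[r]); print(n,r,xs.min(),xs.max(),end="; ")
    print()
E
```

```text
112 230.79 14.9
115 230.55 15.07
118 230.25 15.3
121 230.37 15.12
124 230.18 15.25
127 230.06 15.3
138 230.89 14.24
141 230.62 14.45
144 230.37 14.63
147 230.33 14.61
150 230.25 14.62
153 230.19 14.61
top 162 166 169; top 166 166 170; top 170 166 170; top 174 166 170; top 178 166 170; top 182 166 170; top 186 166 170; top 190 166 169; top 194 166 169; top 198 166 170; top 202 165 169; top 206 161 172; top 210 160 174; top 214 161 173; 
scene 192 350 355; scene 196 346 360; scene 200 345 360; scene 204 344 359; scene 208 343 358; scene 212 346 357; scene 216 348 352; scene 220 347 352; scene 224 347 352; scene 228 346 351; scene 232 346 351; scene 236 345 350; scene 240 345 350; scene 244 344 349; scene 248 344 348;
```

servo_tool:
  moves:
    - [-0.43, -0.8, 0, 0, 0, -0.16, 1]
    - [-0.43, -0.8, 0, 0, 0, -0.16, 1]
    - [-0.43, -0.8, 0, 0, 0, -0.16, 1]
    - [-0.43, -0.8, 0, 0, 0, -0.16, 1]
    - [-0.43, -0.8, 0, 0, 0, -0.16, 1]
    - [-0.43, -0.8, 0, 0, 0, -0.16, 1]
    - [-0.43, -0.8, 0, 0, 0, -0.16, 1]
    - [-0.43, -0.8, 0, 0, 0, -0.16, 1]
    - [-0.43, -0.8, 0, 0, 0, -0.16, 1]
    - [-0.43, -0.8, 0, 0, 0, -0.16, 1]

```text
t: 12.73
tcp_pos: [0.4682, 0.1919, 0.2183]
ee_rot: [[1.0, 0.016, 0.009], [0.016, -1.0, -0.002], [0.009, 0.002, -1.0]]
force: [-0.2, 0.1, 0.4]
width: 0.0944
grip_force: 0.0
```

```bash
python3 - <<'E'
from slide import *
m=snap("wrist"); pickle.dump(m,open("m7.pkl","wb"))
E
```

servo_tool:
  moves:
    - [0, -0.2, 0, 0, 0, 0, 1]
    - [0, -0.2, 0, 0, 0, 0, 1]
    - [0, -0.2, 0, 0, 0, 0, 1]
    - [0, -0.2, 0, 0, 0, 0, 1]

```text
t: 13.12
tcp_pos: [0.4676, 0.2522, 0.2181]
ee_rot: [[1.0, 0.016, 0.009], [0.016, -1.0, -0.002], [0.009, 0.002, -1.0]]
force: [-0.1, -1.0, -0.6]
width: 0.0939
grip_force: 0.0
```

```bash
python3 - <<'E'
from slide import *
m=snap("wrist"); pickle.dump(m,open("m8.pkl","wb")); m7=pickle.load(open("m7.pkl","rb"))
F=[]
for q in(m7,m):
    h=cv2.cvtColor(q["f"],cv2.COLOR_BGR2HSV); M=cv2.inRange(h,(12,110,30),(32,255,255)); N=cv2.connectedComponentsWithStats(M)
    print([(N[2][i].tolist(),N[3][i].round(0).tolist()) for i in range(1,N[0]) if N[2][i,4]>300])
cv2.imwrite("pics/w7.png",np.hstack([cv2.resize(q["f"],(400,300)) for q in(m7,m)]))
E
```

```text
[([178, 50, 41, 161, 2710], [197.0, 138.0]), ([0, 214, 38, 60, 1046], [13.0, 251.0]), ([41, 292, 40, 65, 1184], [56.0, 324.0]), ([424, 292, 40, 64, 1116], [448.0, 325.0]), ([226, 371, 286, 13, 1749], [402.0, 380.0])]
[([232, 51, 37, 160, 2326], [250.0, 141.0]), ([0, 151, 96, 156, 3121], [42.0, 223.0]), ([424, 291, 40, 65, 1106], [448.0, 325.0]), ([41, 292, 40, 64, 1163], [56.0, 324.0]), ([226, 371, 286, 13, 1722], [403.0, 380.0])]
```

View pics/w7.png

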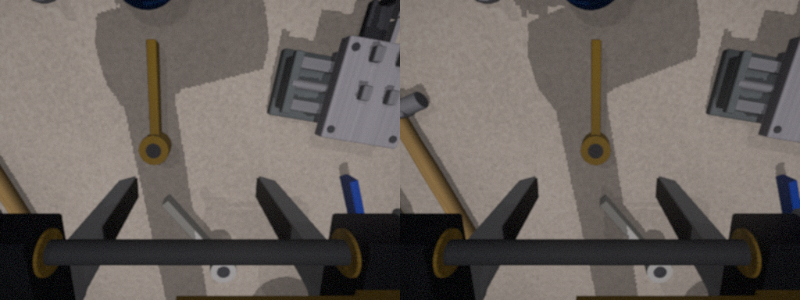

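The brass casting lies between the fingers. In the half-size panels its bar end is at (152,40) and (197,40), and the hole on the boss's top at (153,151) and (195,150).

```bash
python3 - <<'E'
from slide import *
Q=[pickle.load(open(f,"rb")) for f in("m7.pkl","m8.pkl")]
H=[];B=[];EN=[]
for q,x0,hy in((Q[0],178,(195,193)),(Q[1],232,(250,192))):
    h=cv2.cvtColor(q["f"],cv2.COLOR_BGR2HSV); M=cv2.inRange(h,(12,110,30),(32,255,255)); M[:,:x0-1]=0;M[:,x0+43:]=0;M[215:]=0
    rows=np.arange(60,160,4); mid=np.array([np.flatnonzero(M[r])[[0,-1]].mean() for r in rows]); wd=[np.ptp(np.flatnonzero(M[r]))+1 for r in rows]
    l=np.polyfit(rows,mid,1); B.append(l); print("line",l.round(4),"res",np.abs(np.polyval(l,rows)-mid).max().round(2),wd[::5])
    top=np.flatnonzero(M.any(1))[0]; EN.append((np.polyval(l,top),top-.5)); 
    C=cv2.findContours(255-M[hy[1]-14:hy[1]+15,hy[0]-14:hy[0]+15],cv2.RETR_CCOMP,cv2.CHAIN_APPROX_NONE)[0]
    c=[c for c in C if cv2.pointPolygonTest(c,(14,14),False)>=0]; c=min(c,key=cv2.contourArea); (x,y),r=cv2.minEnclosingCircle(c); H.append((hy[0]-14+x,hy[1]-14+y)); print("hole",H[-1],r,"end",EN[-1])
print("boss",tri(list(zip(Q,H)))); print("end",tri(list(zip(Q,EN))))
for q,l,e in zip(Q,B,EN):
    for z in(.025,.03): print(z,plane(q,(np.polyval(l,60),60),z)[:2].round(4),plane(q,(np.polyval(l,156),156),z)[:2].round(4))
    print("boss@.044",plane(q,H[0] if q is Q[0] else H[1],.044).round(4),"end@.03",plane(q,e,.03).round(4))
E
```

```text
line [3.870000e-02 1.924654e+02] res 0.5 [np.int64(15), np.int64(14), np.int64(16), np.int64(15), np.int64(14)]
hole (196.27272701263428, 192.3863639831543) 9.87182331085205 end (np.float64(194.39807692307687), np.float64(49.5))
line [-4.400000e-03  2.508777e+02] res 0.33 [np.int64(12), np.int64(12), np.int64(12), np.int64(12), np.int64(12)]
hole (250.0, 193.0) 9.486932754516602 end (np.float64(250.65211538461537), np.float64(50.5))
boss (array([0.45910953, 0.25424897, 0.04258197]), [np.float64(0.0001457157894846393), np.float64(0.00014571578948465537)])
end (array([0.61089886, 0.25597094, 0.01885333]), [np.float64(0.0002901639553359058), np.float64(0.0002901639553358935)])
0.025 [0.5998 0.2548] [0.4979 0.2536]
0.03 [0.599 0.254] [0.4985 0.2528]
boss@.044 [0.4596 0.254  0.044 ] end@.03 [0.6091 0.2541 0.03  ]
0.025 [0.6001 0.2558] [0.4983 0.2547]
0.03 [0.5993 0.2558] [0.4989 0.2547]
boss@.044 [0.4593 0.2542 0.044 ] end@.03 [0.6085 0.2559 0.03  ]
```

```bash
python3 - <<'E'
from h import *
b=np.radians(.65); x=np.array([np.cos(b),np.sin(b),0]); R=np.column_stack([x,np.cross(-Z,x),-Z]); go([.4954,.2546,.0245],R)
E
```

```text
move [ 0.088 -0.01   0.646] [ 0.003 -0.011  0.005] t 13.17 j [ 21.  12.  92.  -0.  75. 110.]
```

servo_tool:
  moves:
    - [0.088, -0.01, 0.13, 0.003, -0.011, 0.005, 1]
    - [0.088, -0.01, 0.26, 0.003, -0.011, 0.005, 1]
    - [0.088, -0.01, 0.39, 0.003, -0.011, 0.005, 1]
    - [0.088, -0.01, 0.5, 0.003, -0.011, 0.005, 1]
    - [0.088, -0.01, 0.58, 0.003, -0.011, 0.005, 1]
    - [0.088, -0.01, 0.62, 0.003, -0.011, 0.005, 1]
    - [0.088, -0.01, 0.646, 0.003, -0.011, 0.005, 1]
    - [0.088, -0.01, 0.646, 0.003, -0.011, 0.005, 1]
    - [0.088, -0.01, 0.646, 0.003, -0.011, 0.005, 1]

```text
t: 13.92
tcp_pos: [0.4957, 0.2557, 0.0254]
ee_rot: [[1.0, 0.012, 0.001], [0.012, -1.0, 0.001], [0.001, -0.001, -1.0]]
force: [0.7, 0.2, 0.1]
width: 0.0938
grip_force: 0.0
```

```bash
python3 - <<'E'
from h import *
b=np.radians(.65); x=np.array([np.cos(b),np.sin(b),0]); R=np.column_stack([x,np.cross(-Z,x),-Z]); go([.4954,.2546,.0245],R); print(status.get_obs()["tcp_pos"])
E
```

```text
move [-0.001  0.004  0.003] [-0.001 -0.001  0.   ] t 13.92 j [ 20.  25. 104.   0.  51. 109.]
[0.49569273 0.25571799 0.02538694]
```

servo_tool:
  moves:
    - [0, 0.003, 0, 0, 0, 0, -1]
    - [0, 0.003, 0, 0, 0, 0, -1]
    - [0, 0.003, 0, 0, 0, 0, -1]
    - [0, 0.003, 0, 0, 0, 0, -1]
    - [0, 0.003, 0, 0, 0, 0, -1]
    - [0, 0.003, 0, 0, 0, 0, -1]
    - [0, 0.003, 0, 0, 0, 0, -1]
    - [0, 0.003, 0, 0, 0, 0, -1]
    - [0, 0.003, 0, 0, 0, 0, -1]
    - [0, 0.003, 0, 0, 0, 0, -1]
    - [0, 0.003, 0, 0, 0, 0, -1]
    - [0, 0.003, 0, 0, 0, 0, -1]
    - [0, 0.003, 0, 0, 0, 0, -1]
    - [0, 0.003, 0, 0, 0, 0, -1]
    - [0, 0.003, 0, 0, 0, 0, -1]
    - [0, 0.003, 0, 0, 0, 0, -1]

```text
t: 15.25
tcp_pos: [0.495, 0.2551, 0.025]
ee_rot: [[1.0, 0.013, 0.0], [0.013, -1.0, 0.0], [0.0, -0.0, -1.0]]
force: [-0.5, -2.8, 0.5]
width: 0.0138
grip_force: 30.0
```

Gripped at 13.8 mm. I'll lift gently by 15 mm first and check the force and moment.

servo_tool:
  moves:
    - [0, 0, -0.01, 0, 0, 0, -1]
    - [0, 0, -0.02, 0, 0, 0, -1]
    - [0, 0, -0.03, 0, 0, 0, -1]
    - [0, 0, -0.04, 0, 0, 0, -1]
    - [0, 0, -0.05, 0, 0, 0, -1]
    - [0, 0, -0.05, 0, 0, 0, -1]
    - [0, 0, -0.05, 0, 0, 0, -1]

```text
t: 15.83
tcp_pos: [0.4952, 0.2558, 0.0403]
ee_rot: [[1.0, 0.013, 0.001], [0.013, -1.0, 0.001], [0.001, -0.001, -1.0]]
force: [-0.2, 0.3, -6.1]
width: 0.0138
grip_force: 30.0
```

```bash
python3 - <<'E'
from slide import *
s=status.get_obs(); print(s["force"],s["ft_torque"],s["tcp_pos"],s["width"])
m=snap("wrist"); n=snap("scene"); pickle.dump((m,n),open("m9.pkl","wb"))
c=n["f"][180:270,300:420]; cv2.imwrite("pics/w9.png",np.hstack([cv2.resize(m["f"],(400,300)),cv2.resize(c,(400,300),interpolation=cv2.INTER_CUBIC)]))
E
```

```text
[-0.15238215  0.30751303 -6.0786782 ] [-0.03773764  0.12598005 -0.02085807] [0.49518507 0.25578464 0.04027098] 0.013805729282604104
```

View pics/w9.png

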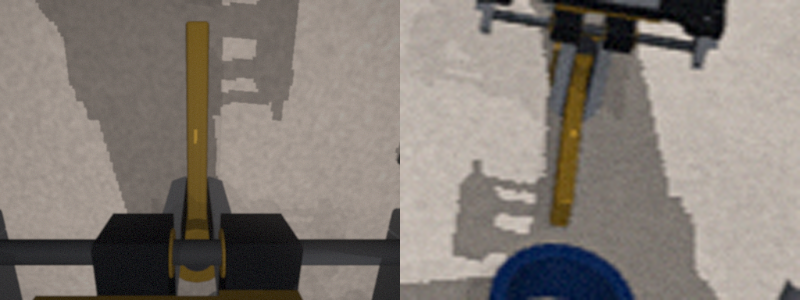

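The casting is held in the pads: in the left panel the bar runs from (197,22) to the fingers. Next I'll check numerically that it is level.

```bash
python3 - <<'E'
from slide import *
m,n=pickle.load(open("m9.pkl","rb")); 
h=cv2.cvtColor(m["f"],cv2.COLOR_BGR2HSV); M=cv2.inRange(h,(12,110,30),(32,255,255)); M[:,:225]=0;M[:,280:]=0;M[250:]=0
top=np.flatnonzero(M.any(1))[0]; print("end row",top,"width",np.ptp(np.flatnonzero(M[top+4])),"mid",np.flatnonzero(M[top+4]).mean())
t=m["s"]["tcp_pos"]
for deg in(-6,-3,0,3,6):
    e=np.array([.1138,.0015,.0046]); a=np.radians(deg); p=t+np.array([e[0]*np.cos(a),e[1],e[2]+e[0]*np.sin(a)])
    print(deg,np.round(proj(m,p),1), "w",m["F"]*.014/(np.linalg.inv(m["T"])@np.append(p,1))[2])
E
```

```text
end row 27 width 28 mid 252.0
-6 [252.8  35. ] w 28.35017643553367
-3 [252.8  30.8] w 29.481547477473182
0 [252.8  27. ] w 30.692822414504068
3 [252.8  23.7] w 31.988766900550086
6 [252.8  20.9] w 33.37411737829971
```

servo_tool:
  moves:
    - [0, 0, -0.05, 0, 0, 0, -1]
    - [0, 0, -0.11, 0, 0, 0, -1]
    - [0, 0, -0.18, 0, 0, 0, -1]
    - [0, 0, -0.25, 0, 0, 0, -1]
    - [0, 0.02, -0.31, 0, 0, 0, -1]
    - [0, 0.06, -0.35, 0, 0, 0.01, -1]
    - [0, 0.12, -0.367, 0, 0, 0.03, -1]
    - [0, 0.2, -0.367, 0, 0, 0.05, -1]
    - [0, 0.28, -0.367, 0, 0, 0.07, -1]
    - [0, 0.36, -0.367, 0, 0, 0.09, -1]
    - [0, 0.44, -0.367, 0, 0, 0.11, -1]
    - [0, 0.52, -0.367, 0, 0, 0.13, -1]
    - [0, 0.6, -0.367, 0, 0, 0.15, -1]
    - [0, 0.68, -0.367, 0, 0, 0.17, -1]
    - [0, 0.76, -0.367, 0, 0, 0.19, -1]
    - [0.01, 0.83, -0.367, 0, 0, 0.197, -1]
    - [0.01, 0.88, -0.367, 0, 0, 0.197, -1]
    - [0.01, 0.91, -0.367, 0, 0, 0.197, -1]
    - [0.01, 0.93, -0.367, 0, 0, 0.197, -1]
    - [0.01, 0.93, -0.367, 0, 0, 0.197, -1]

```text
t: 17.6
tcp_pos: [0.5011, -0.0244, 0.1496]
ee_rot: [[0.99, -0.143, -0.0], [-0.143, -0.99, 0.001], [-0.0, -0.001, -1.0]]
force: [0.4, 0.4, -5.6]
width: 0.0142
grip_force: 30.0
```

```bash
python3 - <<'E'
from slide import *
m=snap("wrist"); pickle.dump(m,open("m10.pkl","wb")); s=m["s"]; print(s["tcp_pos"])
d=.0146
for n in("scene","top"): print(n,((screws(snap(n),d,3)-S0)@X*1e3).round(1))
c=np.array([.5392,-.0438,0])+d*X
R=np.column_stack([-Y,-X,-Z]); T=c+.039*Y; go([T[0],T[1],.115],R)
# bar line vs slot from the wrist view, with stage coordinates about slide centre
h=cv2.cvtColor(m["f"],cv2.COLOR_BGR2HSV); M=cv2.inRange(h,(12,110,30),(32,255,255)); M[:,:220]=0;M[:,285:]=0;M[200:]=0
zt=s["tcp_pos"][2]+.0046
for r in range(30,200,30):
    xs=np.flatnonzero(M[r]); 
    if len(xs): p=plane(m,(xs.mean(),r),zt)-c; print(r,xs.mean(),"x",(p@X*1e3).round(1),"y",(p@Y*1e3).round(1))
cv2.imwrite("pics/w10.png",m["f"])
E
```

```text
[ 0.50106355 -0.02441599  0.14956576]
scene [12.1 16.1 14.7 14.3]slide.py:11: RuntimeWarning: invalid value encountered in scalar divide
  x,y=u+(wt*xx).sum()/wt.sum(),v+(wt*yy).sum()/wt.sum(); u,v=int(round(x)),int(round(y))
Traceback (most recent call last):
  File "slide.py", line 11, in screws
    x,y=u+(wt*xx).sum()/wt.sum(),v+(wt*yy).sum()/wt.sum(); u,v=int(round(x)),int(round(y))
                                                                   ~~~~~^^^
ValueError: cannot convert float NaN to integer
```

The arm occludes the top view, so I'll use the wrist view numerically. I've used my ten picture views, so it's numbers only from here.

```bash
python3 - <<'E'
from slide import *
m=pickle.load(open("m10.pkl","rb")); s=m["s"]; d=.0146
c=np.array([.5392,-.0438,0])+d*X
R=np.column_stack([-Y,-X,-Z]); T=c+.039*Y; go([T[0],T[1],.115],R)
h=cv2.cvtColor(m["f"],cv2.COLOR_BGR2HSV); M=cv2.inRange(h,(12,110,30),(32,255,255)); M[:,:220]=0;M[:,285:]=0;M[200:]=0
zt=s["tcp_pos"][2]+.0046
for r in range(30,200,30):
    xs=np.flatnonzero(M[r]); 
    if len(xs): p=plane(m,(xs.mean(),r),zt)-c; print(r,xs.mean(),np.ptp(xs),"x",(p@X*1e3).round(1),"y",(p@Y*1e3).round(1))
# far screws (indices 2,3) in wrist view
g=cv2.cvtColor(m["f"],cv2.COLOR_BGR2GRAY).astype(float)
for i in(2,3):
    u,v=np.round(proj(m,S0[i]+d*X)).astype(int); q=g[v-9:v+10,u-9:u+10]; print(i,u,v,q.min(),np.median(q))
    if q.size==361:
        yy,xx=np.mgrid[-9:10,-9:10]; w=np.clip(np.median(q)-15-q,0,None)*(xx**2+yy**2<64); P=plane(m,(u+(w*xx).sum()/w.sum(),v+(w*yy).sum()/w.sum()),.0695); print("screw shift",((P-S0[i])@X*1e3).round(2),((P-S0[i])@Y*1e3).round(2))
E
```

```text
move [0.005 0.003 0.116] [-0.002  0.     0.002] t 17.75 j [-11.  13. 102.   0.  65.  87.]
30 252.5 29 x -0.7 y -71.9
60 252.5 29 x -0.7 y -59.3
90 252.0 26 x -0.5 y -46.0
120 252.0 24 x -0.5 y -32.1
150 252.5 25 x -0.8 y -17.4
180 252.0 24 x -0.5 y -2.0
2 195 93 40.0 98.0
screw shift 14.97 -0.53
3 308 93 45.0 99.0
screw shift 14.48 0.0
```

servo_tool:
  moves:
    - [0.003, 0, 0.03, 0, 0, 0, -1]
    - [0.003, 0, 0.06, 0, 0, 0, -1]
    - [0.003, 0, 0.09, 0, 0, 0, -1]
    - [0.003, 0, 0.12, 0, 0, 0, -1]
    - [0.003, 0, 0.14, 0, 0, 0, -1]
    - [0.003, 0, 0.155, 0, 0, 0, -1]
    - [0.003, 0, 0.165, 0, 0, 0, -1]
    - [0.003, 0, 0.165, 0, 0, 0, -1]
    - [0.003, 0, 0.165, 0, 0, 0, -1]
    - [0.003, 0, 0.165, 0, 0, 0, -1]

```text
t: 18.58
tcp_pos: [0.5029, -0.0236, 0.1007]
ee_rot: [[0.99, -0.142, 0.002], [-0.142, -0.99, 0.001], [0.002, -0.001, -1.0]]
force: [0.2, -0.2, -5.2]
width: 0.0137
grip_force: 30.0
```

servo_tool:
  moves:
    - [0, 0, 0.002, 0, 0, 0, -1]
    - [0, 0, 0.004, 0, 0, 0, -1]
    - [0, 0, 0.006, 0, 0, 0, -1]
    - [0, 0, 0.008, 0, 0, 0, -1]
    - [0, 0, 0.01, 0, 0, 0, -1]
    - [0, 0, 0.012, 0, 0, 0, -1]
    - [0, 0, 0.012, 0, 0, 0, -1]
    - [0, 0, 0.012, 0, 0, 0, -1]

```text
t: 19.25
tcp_pos: [0.5024, -0.0235, 0.0967]
ee_rot: [[0.99, -0.142, 0.001], [-0.142, -0.99, 0.001], [0.0, -0.001, -1.0]]
force: [0.7, -0.8, -6.6]
width: 0.0136
grip_force: 30.0
```

servo_tool:
  moves:
    - [0, 0, 0.001, 0, 0, 0, -1]
    - [0, 0, 0.002, 0, 0, 0, -1]
    - [0, 0, 0.003, 0, 0, 0, -1]
    - [0, 0, 0.004, 0, 0, 0, -1]
    - [0, 0, 0.005, 0, 0, 0, -1]
    - [0, 0, 0.005, 0, 0, 0, -1]
    - [0, 0, 0.005, 0, 0, 0, -1]

```text
t: 19.83
tcp_pos: [0.5024, -0.0235, 0.0952]
ee_rot: [[0.99, -0.142, 0.001], [-0.142, -0.99, 0.001], [0.001, -0.001, -1.0]]
force: [0.1, -0.3, -5.8]
width: 0.0137
grip_force: 30.0
```

servo_tool:
  moves:
    - [0, 0, 0.001, 0, 0, 0, -1]
    - [0, 0, 0.002, 0, 0, 0, -1]
    - [0, 0, 0.002, 0, 0, 0, -1]
    - [0, 0, 0.002, 0, 0, 0, -1]

```text
t: 20.17
tcp_pos: [0.5024, -0.0235, 0.0946]
ee_rot: [[0.99, -0.142, 0.001], [-0.142, -0.99, 0.001], [0.001, -0.001, -1.0]]
force: [-0.8, 0.2, -5.1]
width: 0.0138
grip_force: 30.0
```

servo_tool:
  moves:
    - [0, 0, 0.001, 0, 0, 0, -1]
    - [0, 0, 0.002, 0, 0, 0, -1]
    - [0, 0, 0.002, 0, 0, 0, -1]
    - [0, 0, 0.002, 0, 0, 0, -1]

```text
t: 20.5
tcp_pos: [0.5024, -0.0235, 0.094]
ee_rot: [[0.99, -0.142, 0.001], [-0.142, -0.99, 0.001], [0.0, -0.001, -1.0]]
force: [0.5, 0.0, -5.5]
width: 0.0137
grip_force: 30.0
```

servo_tool:
  moves:
    - [0, 0, 0.001, 0, 0, 0, -1]
    - [0, 0, 0.002, 0, 0, 0, -1]
    - [0, 0, 0.002, 0, 0, 0, -1]
    - [0, 0, 0.002, 0, 0, 0, -1]

```text
t: 20.83
tcp_pos: [0.5025, -0.0235, 0.0939]
ee_rot: [[0.99, -0.142, 0.001], [-0.142, -0.99, 0.001], [0.001, -0.001, -1.0]]
force: [-2.5, 1.2, 1.0]
width: 0.0135
grip_force: 30.0
```

servo_tool:
  moves:
    - [0, 0, 0, 0, 0, 0, -0.6]
    - [0, 0, 0, 0, 0, 0, -0.4]
    - [0, 0, 0, 0, 0, 0, -0.2]
    - [0, 0, 0, 0, 0, 0, -0.2]
    - [0, 0, 0, 0, 0, 0, -0.2]
    - [0, 0, 0, 0, 0, 0, -0.2]
    - [0, 0, 0, 0, 0, 0, -0.2]

```text
t: 21.42
tcp_pos: [0.5025, -0.0235, 0.0934]
ee_rot: [[0.99, -0.142, 0.001], [-0.142, -0.99, 0.001], [0.001, -0.001, -1.0]]
force: [-0.5, 0.3, -0.7]
width: 0.0379
grip_force: 0.0
```

servo_tool:
  moves:
    - [0, 0, -0.03, 0, 0, 0, -0.2]
    - [0, 0, -0.1, 0, 0, 0, -0.2]
    - [0, 0, -0.2, 0, 0, 0, -0.2]
    - [0, 0, -0.3, 0, 0, 0, -0.2]
    - [0, 0, -0.4, 0, 0, 0, 0.3]
    - [0, 0, -0.5, 0, 0, 0, 1]
    - [-0.2, -0.1, -0.55, 0, 0, 0, 1]
    - [-0.2, -0.1, -0.55, 0, 0, 0, 1]
    - [-0.2, -0.1, -0.55, 0, 0, 0, 1]
    - [-0.2, -0.1, -0.55, 0, 0, 0, 1]

```text
t: 22.25
tcp_pos: [0.4468, 0.015, 0.2598]
ee_rot: [[0.99, -0.14, 0.004], [-0.14, -0.99, 0.0], [0.004, -0.001, -1.0]]
force: [-0.2, -0.8, -0.0]
width: 0.0738
grip_force: 0.0
```

```bash
python3 - <<'E'
from slide import *
m=snap("wrist"); n=snap("scene"); pickle.dump((m,n),open("m11.pkl","wb")); s=m["s"]; print(s["tcp_pos"],s["force"],s["width"])
d=.0146; c0=np.array([.5392,-.0438,0]); c=c0+d*X
h=cv2.cvtColor(m["f"],cv2.COLOR_BGR2HSV); M=cv2.inRange(h,(12,110,30),(32,255,255))
N=cv2.connectedComponentsWithStats(M)
for i in range(1,N[0]):
    if N[2][i,4]>300: print(N[2][i],N[3][i].round(0))
e=proj(m,c-.075*Y+.099*Z); b=proj(m,c+.075*Y+.113*Z); print("expected end/boss px",e,b)
for t in np.linspace(-65,40,6):
    u,v=np.round(proj(m,c+t*1e-3*Y+.099*Z)).astype(int)
    if 0<=v<384:
        xs=np.flatnonzero(M[v,max(u-25,0):u+26])+max(u-25,0)
        if len(xs): p=plane(m,(xs.mean(),v),.099)-c; print(t,(p@X*1e3).round(1),np.ptp(xs))
g=cv2.cvtColor(m["f"],cv2.COLOR_BGR2GRAY).astype(float)
for i in range(4):
    u,v=np.round(proj(m,S0[i]+d*X)).astype(int); q=g[v-8:v+9,u-8:u+9]
    if q.size==289:
        yy,xx=np.mgrid[-8:9,-8:9]; w=np.clip(np.median(q)-15-q,0,None)*(xx**2+yy**2<50); P=plane(m,(u+(w*xx).sum()/w.sum(),v+(w*yy).sum()/w.sum()),.0695); print("screw",i,((P-S0[i])@X*1e3).round(2),((P-S0[i])@Y*1e3).round(2),q.min(),np.median(q))
print("scene",((screws(n,d,3)-S0)@X*1e3).round(1))
# fins in wrist view, stage x by rows in y
for y in(-.070,-.074,-.078,-.082,-.096,-.100,-.104,-.108):
    u,v=np.round(proj(m,c0+.0149*X+y*Y+.068*Z)).astype(int)
    if 9<u<500 and 0<=v<384:
        q=g[v,u-9:u+10]; w=np.clip(q-np.median(q[3:16])-10,0,None);w[:4]=0;w[-4:]=0; P=plane(m,(u-9+(w*np.arange(19)).sum()/max(w.sum(),1e-6),v),.068); print("fin y",y,((P-c0)@X*1e3).round(2))
E
```

```text
[0.44675655 0.01495911 0.25981478] [-0.19670459 -0.82523691 -0.0122358 ] 0.0737911232104655
[ 261    4   42  183 3101] [282. 105.]
[388 291  33  65 978] [408. 324.]
[ 84 292  33  64 994] [ 96. 324.]
[ 181  371  331   13 2371] [387. 379.]
expected end/boss px (np.float64(285.9901458899825), np.float64(3.14337772657413)) (np.float64(282.76684078072117), np.float64(166.74051331434234))
-65.0 1.5 16
-44.0 0.9 14
-23.0 1.7 13
-2.0 1.1 13
19.0 1.5 13
40.0 2.0 13
screw 0 14.66 -0.04 59.0 134.0
screw 1 14.64 -0.17 57.0 133.0
screw 2 14.55 -1.17 42.0 98.0
screw 3 14.65 0.05 51.0 127.0
scene [14.4 14.9 14.1 14.5]
fin y -0.07 24.48
fin y -0.074 24.56
fin y -0.078 23.64
fin y -0.082 23.71
```

The slide hasn't moved (14.6 mm, with the pointer at about 15.2 mm). The casting lies in the slot about 1.3 mm off centre and within about 1 mm along it, and the robot is clear of everything. I'm handing in.

```bash
python3 -c "
from bench import job
print(job.sign_off())"
```

```text
the job is handed in; nothing more can be done
None
```

The job is handed in, with no verdict returned: at the last measurement the mark was about 0.6 mm short of the pointer after winding back towards the knob, and the casting lay in the slot about 1.3 mm off centre, boss towards the robot; the pointer and bystanders were not re-measured, but the robot made no move near them.

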